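# Dock the press mould under the spring toe

## Robot

A 6-joint arm with a two-finger parallel gripper is mounted at the origin on the work surface. World frame = base frame: x ahead of the robot, y to its left, z up, the work surface at z = 0. Lengths are in m, angles in rad, forces in N, time in s.
With the tool pointing down it reaches from about 0.275 to 0.725 m from the base axis. Payload 5.6 kg.
Tool frame: the origin (TCP) lies on the centre line of the jaws, within the pads' length; the fingertips stand 11 mm ahead of it and the grasp point (between the pads) lies 8 mm behind it; z points along the fingers, y is the line along which they close (so a half turn about z gives the same grasp; the last joint's range is limited). The gripper opens to 85 mm and grips with 20 to 120 N. Pads are 22 mm wide; open, the fingers measure 114 mm over their backs; the gripper's body (76 mm by 85 mm) begins 54 mm behind the grasp point. The pads swing forward as they close: fully open they stand 13 mm farther back than shut.
Start: joints at [1.504, 0.255, 0.108, 0, -1.424, -0.285], TCP at [0.189, 0.516, 0.207] pointing down, gripper open.
Joint ranges: [-2.95, 2.95], [-1.21, 1.97], [-1.09, 1.5], [-2.87, 1.71], [-2.94, -0.07], [-3.05, 3.05]. Speed limits (rad/s): [2.57, 2.57, 3.14, 3.14, 3.14, 3.14].

## Interface

Orientations are given as a unit quaternion [w, x, y, z].
In Python, from station import bot gives the robot as it stands.
- The arm moves only by the shell command python3 -m creep 'ROWS' [FORCE]. ROWS is a JSON object whose key "segments" holds a list of rows, 1 to 8 of them, each of 7 numbers: a rotation vector rx, ry, rz in units of 0.1 rad, then dx, dy, dz in units of 25 mm, then the opening from 0.0 (shut) to 1.0 (fully open); each row is the pose to reach, as a shift and turn from the pose commanded when the command began, along the tool's axes at that moment; what a row does not reach only later rows make up. A row lasts 1/10 s, in which the tool goes at most 0.05 m and 0.15 rad, less where a joint would pass 70% of its speed; a pose out of reach is approached as far as the arm can. The fingers move at their own pace and stop on an object; FORCE is the grip in N (left out, the last holds). Time passes only in rows, so rows that do not move let the fingers close. It prints the time, the measured TCP pose, the force, the opening and the grip force at its end. Input that does not fit is refused with a message, and nothing moves.
- bot.get_obs(): the state, without advancing time (a new reading comes with each control period).
- bot.read_camera(name): name is "side" or "top" or "wrist"; returns (picture, depth): 420x560x3 uint8, red, green, blue; 420x560 float32, m along the optical axis (not along the pixel's ray), 0 where there is no reading.
- bot.camera_params(name): a dict with "camera_matrix" (3x3 intrinsics, pixels), "R" (3x3) and "t" (3): a world point X has camera coordinates R X + t. Camera axes: x right, y down, z forward; pixel columns grow to the right and rows downward; lengths in m; the calibration is good to about 2 mm. A picture is of the moment at which its call begins: read the wrist's pose just before it. camera_params takes no time and is no camera call; for the wrist camera it gives the pose at the moment of the call.
- bot.job_done(): hands the job in; it is judged then, once.
The state is a dict: "t": time; "qpos": joint angles; "dq": joint speeds; "joint_torque": joint torques, N m; "tcp_pos": TCP position; "eef_rot": TCP orientation; "ft_force": force on the tool from outside, world axes, zero at the start; "wrist_torque": the same for the moment, N m; "grip_width": opening from 0.0 (shut) to 1.0 (fully open); "gripper_force": force on a finger pad.
Only numpy, scipy, OpenCV 4.12 (cv2) and the standard library are available. Lean on these libraries where they do the work, as an engineer would, in place of code of your own. Each camera call takes 0.05 s, during which the arm holds its last target. There are 200 camera calls.

## Task

Put the square plaster press mould on the bed of the green docking jig and slide it, groove end first, along the bed under the overhang until it is fully home and the brass spring toe has clicked down into the mould's groove, then let go. Slide it in gently and stop when you feel it come up against the end stop, without ramming it, and leave the other things on the bench where they are.

Things in the scene. Friction and masses are not known exactly. Their poses are not given: they have to be found in the camera images.
- jig: Docking jig fixed to the bench; origin: centre of its underside, z up, +x = slide-in direction. Base 300 (x) x 150 (y) x 18 mm, flat bed on top. Two steel guide rails 10 mm high, from x = 20 to 140 mm with inner faces at y = +-44.5 mm, flaring outward from x = 20 back to -6 (about 100 mm between them there). Before that the bed is open, x = -150 to -6.
- jig_load (a point): Loading place on the bed's surface, jig x = -75, y = 0, z = 18 mm: a mould laid flat with its origin here is clear of rails and overhang. Axes as the jig. Sliding in takes some 10 to 15 N as the nose wedges the toe up, eases as the toe drops about 2 mm before home, then rises steeply at the hard stop: 5 N more is enough. Over 35 N of all contact on the jig, pressing down included, is ramming.
- jig_mouth (a point): Bed surface below the front edge of the green overhang, jig x = 64 mm. Overhang: x = 64 to 140 mm, 115 mm wide, underside 15 and top 40 mm above the bed, on two posts (x = 98 to 140, |y| = 44.5 to 70.5, 50 mm above the bed).
- jig_home (a point): Nominal place of the mould's origin when fully home (jig x = 50, y = 0, z = 18 mm; mould x along jig x). End stop (nominal face at jig x = 115) and toe (28 mm before it) are set together up to 15 mm nearer or farther along x; the setting is not reported and must be felt, so true home is jig x = 35 to 65. Sideways play +-2.5 mm.
- mould: Press mould, 0.3 to 0.65 kg, loose on the bench. Origin: centre of the plate's underside; z up; +x towards its nose. Light wooden plate 130 (x) x 84 (y) x 12 mm; white plaster block on top towards the rear, with a terracotta round and flower. A dark cross groove 12 mm wide, 5 mm deep, runs over the full width at x = 31 to 43 mm.
- mould_grip (a point): Centre of the plaster block, at mould x = -33, y = 0, z = 29 mm. Block 56 (x) x 54 (y) x 34 mm, from z = 12 to 46 mm: grip it across its y.
- mould_nose (a point): Tip of the mould's nose on its underside, mould x = 65, y = 0, z = 0. The first 12 mm of the nose slope from 7 mm high at the tip to 12 mm; the groove's centre is 28 mm behind the tip.
- toe (a joint): Lift (m) of the brass spring toe: round-nosed bar 8 mm thick, 70 mm across the jig, red knob on its stem above the overhang (to 69 mm above the bed). 0 = down, its tip 8 mm above the bed; about 0.004 while it rides on the mould's plate; back to 0 once it is in the groove. Spring and weight about 3 to 4 N. The plate's nose lifts it by itself.
- round_mould: Bystander: round plaster mould, 84 mm across, 36 mm high; origin under its centre.
- bowl: Bystander: terracotta bowl, 120 mm across, 50 mm high; origin under its centre.
- jar: Bystander: white glazed jar, 66 mm across, 85 mm high; origin under its centre.
- cup: Bystander: blue cup, 70 mm across, 75 mm high; origin under its centre.
- brush: Bystander: brush 200 mm long lying along its x; origin under its middle.
- spatula: Bystander: wooden-handled spatula 260 mm long lying along its x; origin under its middle.
Not all that is in view belongs to the job. Leave any red look-alike of the mould alone.

How it is judged:
By the outcome, as a careful person would: the job done as asked, in the order asked, and still so for the second after the job is handed in, with the robot touching nothing.
It also fails if it takes over 64 s, if anything falls off the work surface, if the arm or the gripper's body presses on something with over 40 N, if the wrist force passes 120 N, or if a joint passes its speed limit or range.

## Working session

There is one attempt and no reset: what is moved stays moved. The work goes in short steps, Python scripts to look and compute and a shell command to move; the robot and the scene stay as the last step left them, time stands still between calls to the robot, and variables do not carry over. Pictures are saved under pics/ and viewed, at most 10 in all, crops included, and the job is handed in when it is done.

```bash
ls; mkdir -p pics; python3 - <<'E'
from station import bot
import cv2,numpy as np
o=bot.get_obs();print(o['t'],o['tcp_pos'],o['eef_rot'],o['ft_force'],o['grip_width'])
for n in['top','side']:
    p,d=bot.read_camera(n);np.savez(f'{n}.npz',p=p,d=d,**bot.camera_params(n));cv2.imwrite(f'pics/{n}0.png',p[:,:,::-1])
E
```

```text
pics
0.0 [0.18927953 0.51582143 0.20608196] [ 9.54111910e-04  9.84562208e-01 -1.75032367e-01 -1.36733862e-04] [0.16670695 0.67487751 0.19573907] 0.9994070007706245
```

View pics/top0.png

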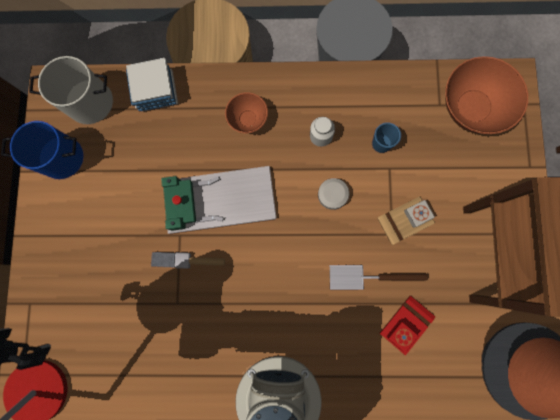

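View pics/side0.png

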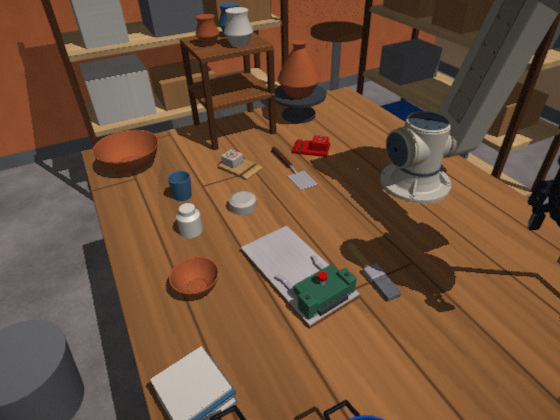

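Top view: the mould is at about (407,220), with its groove end pointing left and slightly down. The jig has its open bed on the right (235,197) and the green overhang on the left at (178,203). The red look-alike is at (408,325). Next I'll measure poses.

```bash
cat >h.py <<'E'
import numpy as np,cv2
def ray(uv,z,c):
    K,R,t=c['camera_matrix'],c['R'],c['t']
    uv=np.asarray(uv,float).reshape(-1,2)
    d=(np.c_[uv,np.ones(len(uv))]@np.linalg.inv(K).T)@R
    o=-R.T@t
    return (o+d*((z-o[2])/d[:,2])[:,None])
def proj(X,c):
    q=np.atleast_2d(X)@c['R'].T+c['t'];q=q@c['camera_matrix'].T;return q[:,:2]/q[:,2:]
def big(m,near):
    n,l,s,ce=cv2.connectedComponentsWithStats(m.astype(np.uint8))
    return l==l[near[1],near[0]]
E
python3 - <<'E'
from h import *
c=np.load('top.npz');p=c['p'];d=c['d']
print(-c['R'].T@c['t'],c['camera_matrix'][0])
print('base',proj([[0,0,0],[.189,.516,.2]],c))
hsv=cv2.cvtColor(p,cv2.COLOR_RGB2HSV)
for n,(u,v) in dict(bed=(245,200),mould=(400,232),wood=(400,260),plaster=(413,206),groove=(391,226),green=(178,190)).items(): print(n,hsv[v,u],p[v,u],d[v,u])
# red knob
S,V=hsv[...,1],hsv[...,2]
crop=p[150:250,150:450];cv2.imwrite('pics/crop0.png',np.vstack([cv2.resize(p[155:245,155:285][:,:,::-1],None,fx=5,fy=3.3*5/3.3)[:450]])[:, :])
cv2.imwrite('pics/crop1.png',cv2.resize(p[185:255,365:450][:,:,::-1],None,fx=8,fy=8,interpolation=cv2.INTER_NEAREST))
E
```

```text
[ 0.33050544 -0.04643074  1.08699767] [393.60454275   0.         284.80663872]
base [[278.55890718 400.04544506]
 [ 41.7640004  336.91337684]]
bed [  3  14 170] [170 162 161] 1.0878874
mould [ 16 121 122] [122  95  64] 1.0702574
wood [ 14 141 141] [141  99  63] 1.0699041
plaster [ 18  35 159] [159 150 137] 1.0497466
groove [ 16 121 143] [143 112  75] 1.0757093
green [ 73 108  90] [52 90 69] 1.0584186
```

View pics/crop1.png

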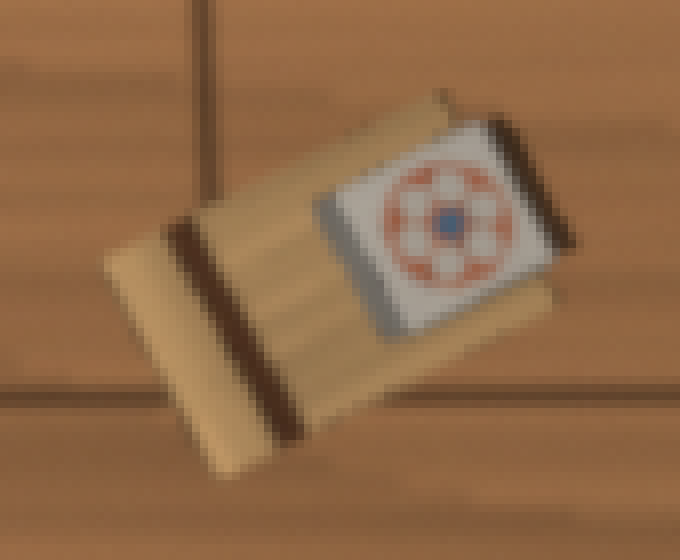

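View pics/crop0.png

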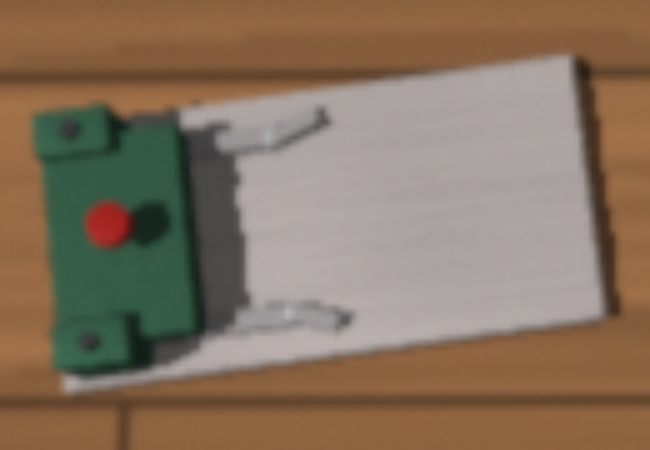

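Crop 1 (8x) shows the mould with nose corners at (103,262) and (222,478), rear corners at (440,92) and (555,295), and the block top at (330,195), (490,120), (565,245) and (400,335). Crop 0 (5x) shows the bed corners at (575,57), (607,317) and (65,392), and the knob at (109,225).

```bash
python3 - <<'E'
from h import *
c=np.load('top.npz')
A=lambda l,s,o:np.array(l,float)/s-.5+np.array(o)
m=lambda l,z:ray(A(l,8,(365,185)),z,c)[:,:2]
j=lambda l,z:ray(A(l,5,(155,155)),z,c)[:,:2]
n=m([(103,262),(222,478)],.007);r=m([(440,92),(555,295)],.012);b=m([(330,195),(490,120),(565,245),(400,335)],.046);g=m([(180,222),(290,435)],.011)
f=lambda v:np.degrees(np.arctan2(v[1],v[0]))
print('len',np.linalg.norm(n.mean(0)-r.mean(0)),'w',np.linalg.norm(n[0]-n[1]),np.linalg.norm(r[0]-r[1]))
print('mould c',(n.mean(0)+r.mean(0))/2,'yaw',f(n.mean(0)-r.mean(0)),'groove dir+90',f(g[1]-g[0])+90,f(n[1]-n[0])+90,f(b[0]-b[1]),f(b[3]-b[2]),'block',b.mean(0))
q=j([(575,57),(607,317),(65,392),(180,107)],.018)
print('jig w',np.linalg.norm(q[0]-q[1]),'L',np.linalg.norm(q[1]-q[2]),'yaws',f(q[2]-q[1]),f(q[3]-q[0]),f(q[1]-q[0])+90)
y=np.radians(np.mean([f(q[2]-q[1]),f(q[3]-q[0])]));e=np.array([np.cos(y),np.sin(y)])
cen=q[:2].mean(0)+.15*e;cen2=(q[0]+q[2])/2;print('jig c',cen,cen2,'yaw',np.degrees(y))
k=j([(109,225)],.018+.066)[0];R=np.array([[e[0],e[1]],[-e[1],e[0]]]);print('knob in jig',R@(k-cen2))
print('overhang front edge in jig',(j([(178,122),(199,332)],.058)-cen2)@R.T)
E
```

```text
len 0.12975479504272522 w 0.08335368290108415 0.07890047273230653
mould c [ 0.47171264 -0.34845948] yaw 117.39108490417945 groove dir+90 -64.99354044777891 -63.19795073685094 114.82044765489735 118.11333570133077 block [ 0.48601075 -0.37740703]
jig w 0.14819053674934562 L 0.3008883123638265 yaws 97.66183919367938 96.92380305654359 -82.92824478225512
jig c [0.53164738 0.16494233] [0.53063029 0.16525681] yaw 97.29282112511149
knob in jig [9.96953676e-02 7.69155718e-05]
overhang front edge in jig [[ 0.06493767 -0.05708258]
 [ 0.0643912   0.0582008 ]]
```

```bash
cat >go.py <<'E'
# python3 go.py x y z yaw_of_mould_deg : total tool-frame shift/turn from the measured pose
import sys,numpy as np
from scipy.spatial.transform import Rotation as Ro
from station import bot
x,y,z,a=map(float,sys.argv[1:5]);o=bot.get_obs()
w=o['eef_rot'];R=Ro.from_quat([w[1],w[2],w[3],w[0]])
best=None
for s in(0,180):
    b=np.radians(a+s);X=np.array([np.cos(b),np.sin(b),0]);Z=np.array([0,0,-1.])
    T=Ro.from_matrix(np.c_[X,np.cross(Z,X),Z]);r=(R.inv()*T).as_rotvec()
    if best is None or np.linalg.norm(r)<np.linalg.norm(best):best=r
print('turn',best.round(4),'shift',R.inv().apply(np.array([x,y,z])-o['tcp_pos']).round(4),'t',round(o['t'],2),'F',o['ft_force'].round(1),'g',round(o['grip_width'],3))
E
python3 go.py 0.487 -0.378 0.2 116.5
```

```text
turn [ 1.600e-03 -7.000e-04  7.564e-01] shift [0.5875 0.7365 0.0075] t 0.1 F [ 0.5  0.1 -0.5] g 1.0
```

The manual's scale: shifts go in units of 25 mm and turns go in units of 0.1 rad. Converting my numbers, 0.304 m is 12.16, 0.24 m is 9.6.

```bash
python3 -m creep '{"segments":[[0,0,0,1.2,1.52,0,1],[0,0,0,2.4,3.04,0,1],[0,0,0,3.6,4.56,0,1],[0,0,0,4.8,6.08,0,1],[0,0,0,6,7.6,0,1],[0,0,0,7.2,9.12,0,1],[0,0,0,8.4,10.64,0,1],[0,0,0,9.6,12.16,0,1]]}'
python3 -m creep '{"segments":[[0,0,0,1.2,1.52,0,1],[0,0,0,2.4,3.04,0,1],[0,0,0,3.6,4.56,0,1],[0,0,0,4.8,6.08,0,1],[0,0,0,6,7.6,0,1],[0,0,0,7.2,9.12,0,1],[0,0,0,8.4,10.64,0,1],[0,0,0,9.6,12.16,0,1]]}'
python3 go.py 0.487 -0.378 0.2 116.5
```

```text
t: 0.9
tcp_pos: [0.3098, 0.1463, 0.2069]
eef_rot: [-0.0, 0.985, -0.174, 0.0]
ft_force: [1.4, 0.9, 0.6]
grip_width: 1.001
gripper_force: 0.0
t: 1.7
tcp_pos: [0.4305, -0.222, 0.2066]
eef_rot: [-0.0, 0.985, -0.175, -0.0]
ft_force: [0.8, 1.2, 1.4]
grip_width: 1.004
gripper_force: 0.0
turn [-0.00e+00  5.00e-04  7.56e-01] shift [0.1068 0.1269 0.0065] t 1.7 F [0.8 1.2 1.4] g 1.004
```

Converted, 0.127 m is 5.08, 0.107 m is 4.28, 0.756 rad is 7.56.

```bash
python3 -m creep '{"segments":[[0,0,1.2,1,1.2,0,1],[0,0,2.5,2,2.4,0,1],[0,0,3.8,3.2,3.6,0,1],[0,0,5,4.28,5.08,0.24,1],[0,0,6.3,4.28,5.08,0.24,1],[0,0,7.56,4.28,5.08,0.24,1],[0,0,7.56,4.28,5.08,0.24,1]]}'
python3 - <<'E'
from station import bot
import cv2,numpy as np
c=bot.camera_params('wrist');p,d=bot.read_camera('wrist');np.savez('w1.npz',p=p,d=d,**c);cv2.imwrite('pics/w1.png',p[:,:,::-1])
E
```

```text
t: 2.4
tcp_pos: [0.487, -0.3762, 0.2]
eef_rot: [0.0, 0.85, -0.527, -0.001]
ft_force: [-0.0, -0.1, -1.0]
grip_width: 0.998
gripper_force: 0.0
```

View pics/w1.png

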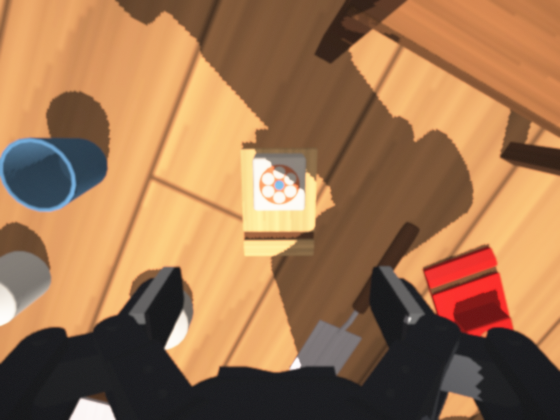

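Wrist view: the mould is upright at about (280,200), with its nose downwards at (279,255) and the block top at about (280,183). I'll refine the pose from the block's mask.

```bash
python3 - <<'E'
from h import *
c=np.load('w1.npz');p=c['p'];d=c['d']
hsv=cv2.cvtColor(p,cv2.COLOR_RGB2HSV)
o=-c['R'].T@c['t'];print('cam',o)
m=((hsv[...,1]<60)&(hsv[...,2]>150));m[:140]=0;m[225:]=0;m[:,:235]=0;m[:,325:]=0
ct=max(cv2.findContours(m.astype(np.uint8),0,2)[0],key=cv2.contourArea)
P=ray(ct.reshape(-1,2),.046,c)[:,:2].astype(np.float32)
r=cv2.minAreaRect(P);print('block',r)
pl=ray([(242,150),(316,150)],.012,c)[:,:2];n=ray([(244,256),(314,255)],.007,c)[:,:2]
v=n.mean(0)-pl.mean(0);print('plate c',(n.mean(0)+pl.mean(0))/2,np.degrees(np.arctan2(v[1],v[0])),np.linalg.norm(v))
print(np.degrees(np.arctan2(*(pl[1]-pl[0])[::-1])),np.degrees(np.arctan2(*(n[1]-n[0])[::-1])))
E
```

```text
cam [ 0.52129097 -0.44520746  0.36663763]
block ((0.4858599007129669, -0.3807412385940552), (0.05302361026406288, 0.05636386573314667), 26.425350189208984)
plate c [ 0.46973828 -0.35004416] 116.61353916463617 0.12918419288858274
-153.5565198942502 -152.69122591374872
```

```bash
python3 go.py 0.4855 -0.379 0.029 116.5
```

```text
turn [0.0005 0.001  0.003 ] shift [0.0022 0.0027 0.1714] t 2.45 F [-0.9  0.7 -0.2] g 0.996
```

```bash
python3 -m creep '{"segments":[[0,0,0.03,0.04,0.04,1.6,1],[0,0,0.03,0.08,0.12,3.2,1],[0,0,0.03,0.08,0.12,4.8,1],[0,0,0.03,0.08,0.12,5.6,1],[0,0,0.03,0.08,0.12,6.2,1],[0,0,0.03,0.08,0.12,6.6,1],[0,0,0.03,0.08,0.12,6.84,1],[0,0,0.03,0.08,0.12,6.84,1]]}'
python3 -m creep '{"segments":[[0,0,0,0,0,0,0],[0,0,0,0,0,0,0],[0,0,0,0,0,0,0],[0,0,0,0,0,0,0],[0,0,0,0,0,0,0],[0,0,0,0,0,0,0],[0,0,0,0,0,0,0],[0,0,0,0,0,0,0]]}' 60
```

```text
t: 3.25
tcp_pos: [0.4853, -0.3788, 0.0297]
eef_rot: [0.0, 0.85, -0.527, -0.0]
ft_force: [0.5, 0.0, -0.7]
grip_width: 1.001
gripper_force: 0.0
t: 4.05
tcp_pos: [0.4854, -0.3791, 0.0299]
eef_rot: [0.0, 0.85, -0.527, -0.0]
ft_force: [-0.4, -0.5, -0.6]
grip_width: 0.003
gripper_force: 0.0
```

The fingers shut on nothing, so I'll look.

```bash
python3 - <<'E'
from station import bot
import cv2,numpy as np
c=bot.camera_params('wrist');p,d=bot.read_camera('wrist');np.savez('w2.npz',p=p,d=d,**c)
c2=bot.camera_params('side');q,_=bot.read_camera('side')
t,_=bot.read_camera('top')
a=cv2.resize(p,(400,300));b=cv2.resize(q[120:220,190:323],(400,300));e=cv2.resize(t[160:280,340:500],(400,300))
z=np.vstack([np.hstack([a,b]),np.hstack([e,e*0])])
cv2.imwrite('pics/w2.png',z[:,:,::-1])
E
```

```text
(no output)
```

View pics/w2.png

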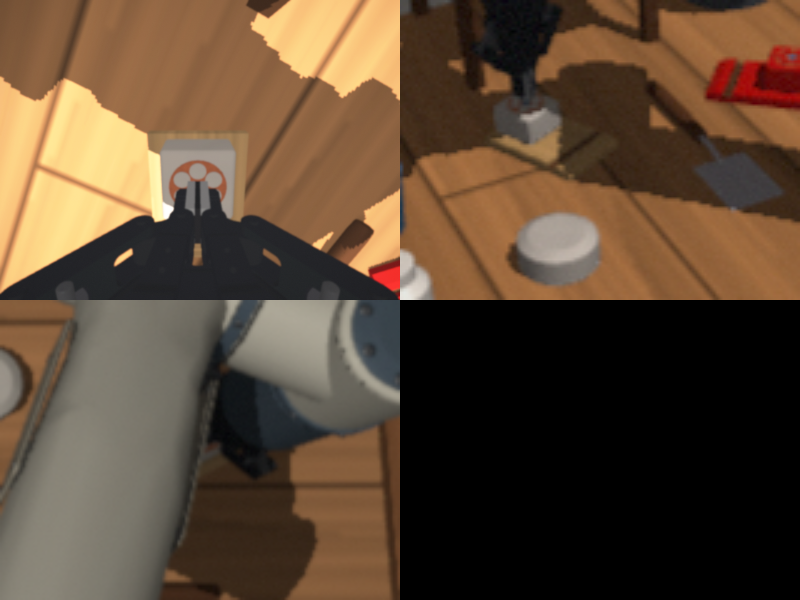

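The wrist view shows the shut fingertips over the block's top, and the mould looks undisturbed. I'll check heights with the depth image.

```bash
python3 - <<'E'
from h import *
def w(c,u,v):
    z=c['d'][v,u];K=c['camera_matrix'];x=np.array([(u-K[0,2])/K[0,0]*z,(v-K[1,2])/K[1,1]*z,z]);return (c['R'].T@(x-c['t'])).round(3)
c=np.load('w1.npz')
print('w1 block',w(c,262,165),'plate',w(c,280,222),'bench',w(c,200,230),'red top',w(c,465,262))
c=np.load('w2.npz');s=1.4
for n,(u,v) in dict(block=(175,155),block2=(230,155),plate=(155,160),bench=(100,140),tipL=(190,190),tipR=(212,195),rear=(200,137),mid=(200,210),front=(200,255)).items(): print(n,w(c,int(u*s),int(v*s)))
E
python3 go.py .4855 -.379 .029 116.5
```

```text
w1 block [ 0.509 -0.39   0.046] plate [ 0.46  -0.334  0.012] bench [ 0.541 -0.277 -0.001] red top [ 0.232 -0.387  0.009]
block [ 0.511 -0.395  0.046]
block2 [ 0.476 -0.412  0.046]
plate [ 0.522 -0.372  0.012]
bench [ 0.573 -0.362 -0.   ]
tipL [ 0.494 -0.388  0.071]
tipR [ 0.481 -0.39   0.07 ]
rear [ 0.497 -0.407  0.011]
mid [ 0.489 -0.39   0.092]
front [ 0.442 -0.298  0.01 ]
turn [ 0.0001 -0.     -0.0025] shift [-0.0001 -0.0001  0.001 ] t 4.2 F [-0.2  0.5 -0.3] g 0.001
```

```bash
python3 - <<'E'
from h import *
from station import bot
c=np.load('w2.npz');K=c['camera_matrix'];print('cam',-c['R'].T@c['t'])
def w(u,v):
    z=c['d'][v,u];x=np.array([(u-K[0,2])/K[0,0]*z,(v-K[1,2])/K[1,1]*z,z]);return (c['R'].T@(x-c['t'])).round(3)
for u in (260,266,296):
    for v in range(235,300,6): print(u,v,w(u,v))
print('expected tip px',proj([[.4854,-.379,.019],[.4854,-.379,.03],[.4854,-.379,.06]],c))
cv2.imwrite('pics/w2c.png',cv2.resize(c['p'][190:350,200:360][:,:,::-1],(560,560),interpolation=cv2.INTER_CUBIC))
E
```

```text
cam [ 0.51944042 -0.44800994  0.19675925]
260 235 [ 0.5   -0.39   0.047]
260 241 [ 0.498 -0.387  0.047]
260 247 [ 0.497 -0.385  0.048]
260 253 [ 0.496 -0.381  0.047]
260 259 [ 0.494 -0.379  0.047]
260 265 [ 0.495 -0.383  0.062]
260 271 [ 0.495 -0.383  0.068]
260 277 [ 0.495 -0.383  0.073]
260 283 [ 0.496 -0.387  0.085]
260 289 [ 0.496 -0.387  0.09 ]
260 295 [ 0.496 -0.388  0.096]
266 235 [ 0.497 -0.392  0.048]
266 241 [ 0.496 -0.389  0.048]
266 247 [ 0.494 -0.385  0.046]
266 253 [ 0.493 -0.383  0.047]
266 259 [ 0.495 -0.388  0.065]
266 265 [ 0.494 -0.388  0.07 ]
266 271 [ 0.494 -0.388  0.076]
266 277 [ 0.494 -0.389  0.082]
266 283 [ 0.494 -0.388  0.085]
266 289 [ 0.494 -0.388  0.089]
266 295 [ 0.494 -0.389  0.095]
296 235 [ 0.484 -0.398  0.047]
296 241 [ 0.482 -0.395  0.047]
296 247 [ 0.481 -0.393  0.048]
296 253 [ 0.479 -0.39   0.048]
296 259 [ 0.477 -0.386  0.047]
296 265 [ 0.519 -0.448  0.197]
296 271 [ 0.481 -0.39   0.068]
296 277 [ 0.481 -0.39   0.074]
296 283 [ 0.481 -0.389  0.077]
296 289 [ 0.481 -0.389  0.083]
296 295 [ 0.485 -0.395  0.098]
expected tip px [[275.7740343  243.16957796]
 [275.75884735 250.91674269]
 [275.70686758 277.4326383 ]]
```

View pics/w2c.png

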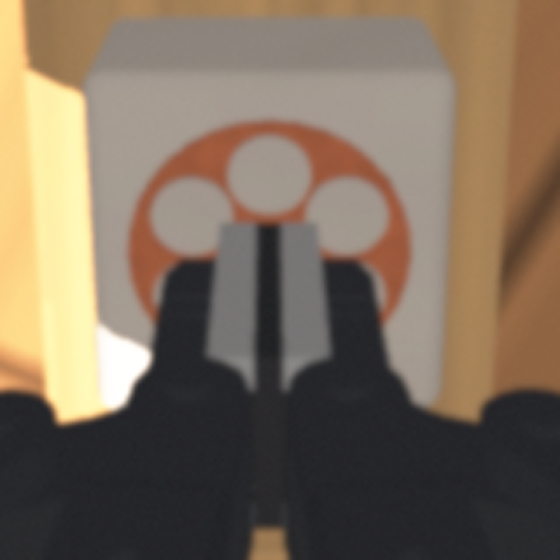

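The shut fingertips are really at z≈0.061 with the TCP reading 0.030. The reported TCP is therefore about 40 mm lower than the fingers suggest, though xy agrees. I'll open, go 41 mm lower while watching the force, and grip.

```bash
python3 -m creep '{"segments":[[0,0,0,0,0,0,1],[0,0,0,0,0,0,1],[0,0,0,0,0,0,1],[0,0,0,0,0,0,1],[0,0,0,0,0,0,1],[0,0,0,0,0,0,1],[0,0,0,0,0,0,1],[0,0,0,0,0,0,1]]}'
python3 -m creep '{"segments":[[0,0,0,0,0,0.32,1],[0,0,0,0,0,0.64,1],[0,0,0,0,0,0.92,1],[0,0,0,0,0,1.16,1],[0,0,0,0,0,1.36,1],[0,0,0,0,0,1.52,1],[0,0,0,0,0,1.64,1],[0,0,0,0,0,1.64,1]]}'
python3 -m creep '{"segments":[[0,0,0,0,0,0,0],[0,0,0,0,0,0,0],[0,0,0,0,0,0,0],[0,0,0,0,0,0,0],[0,0,0,0,0,0,0],[0,0,0,0,0,0,0],[0,0,0,0,0,0,0],[0,0,0,0,0,0,0]]}' 60
```

```text
t: 5.0
tcp_pos: [0.4855, -0.3791, 0.03]
eef_rot: [0.0, 0.85, -0.527, -0.0]
ft_force: [-0.1, 0.3, 0.4]
grip_width: 1.001
gripper_force: 0.0
t: 5.8
tcp_pos: [0.4853, -0.379, -0.0114]
eef_rot: [0.0, 0.85, -0.527, -0.0]
ft_force: [0.6, 0.5, -0.4]
grip_width: 0.999
gripper_force: 0.0
t: 6.6
tcp_pos: [0.4859, -0.3793, -0.0104]
eef_rot: [0.0, 0.85, -0.527, 0.001]
ft_force: [-1.0, 1.6, 6.0]
grip_width: 0.62
gripper_force: 65.5
```

Converted, -0.12 m is -4.8, -0.105 m is -4.2.

```bash
python3 -m creep '{"segments":[[0,0,0,0,0,-0.4,0],[0,0,0,0,0,-1,0],[0,0,0,0,0,-1.8,0],[0,0,0,0,0,-2.6,0],[0,0,0,0,0,-3.4,0],[0,0,0,0,0,-4.2,0],[0,0,0,0,0,-4.8,0],[0,0,0,0,0,-4.8,0]]}'
python3 go.py .5445 .058 .11 97.2
```

```text
t: 7.4
tcp_pos: [0.4863, -0.3795, 0.1109]
eef_rot: [-0.0, 0.85, -0.527, 0.002]
ft_force: [0.4, -0.7, -3.1]
grip_width: 0.623
gripper_force: 64.8
turn [-0.0024 -0.0023  0.3343] shift [-0.3662 -0.2464  0.0004] t 7.4 F [ 0.4 -0.7 -3.1] g 0.623
```

```bash
python3 -m creep '{"segments":[[0,0,0.2,-0.8,-0.56,0,0],[0,0,0.6,-2,-1.36,0,0],[0,0,1,-3.32,-2.24,0,0],[0,0,1.4,-4.64,-3.12,0,0],[0,0,1.8,-5.96,-4,0,0],[0,0,2.2,-7.28,-4.88,0,0],[0,0,2.6,-8.6,-5.8,0,0],[0,0,2.8,-9.92,-6.68,0,0]]}'
python3 go.py .5445 .058 .11 97.2
```

```text
t: 8.2
tcp_pos: [0.5239, -0.0809, 0.1075]
eef_rot: [0.001, 0.767, -0.641, -0.001]
ft_force: [1.6, 0.3, -3.5]
grip_width: 0.62
gripper_force: 64.7
turn [0.0026 0.0009 0.0526] shift [-0.133  -0.0449 -0.0025] t 8.2 F [ 1.6  0.3 -3.5] g 0.62
```

Converted, -0.133 m is -5.32, -0.12 m is -4.8, 0.053 rad is 0.53.

```bash
python3 -m creep '{"segments":[[0,0,0.2,-1.32,-0.44,-0.08,0],[0,0,0.4,-2.64,-0.88,-0.08,0],[0,0,0.53,-4,-1.36,-0.08,0],[0,0,0.53,-4.8,-1.64,-0.08,0],[0,0,0.53,-5.32,-1.8,-0.08,0],[0,0,0.53,-5.32,-1.8,-0.08,0],[0,0,0.53,-5.32,-1.8,-0.08,0]]}'
python3 - <<'E'
from station import bot
import cv2,numpy as np
c=bot.camera_params('wrist');p,d=bot.read_camera('wrist');np.savez('w3.npz',p=p,d=d,**c);cv2.imwrite('pics/w3.png',p[:,:,::-1])
c=bot.camera_params('side');p,d=bot.read_camera('side');np.savez('s3.npz',p=p,d=d,**c)
E
```

```text
t: 8.9
tcp_pos: [0.5448, 0.0557, 0.1102]
eef_rot: [0.001, 0.751, -0.661, -0.0]
ft_force: [-0.1, -0.5, -3.0]
grip_width: 0.616
gripper_force: 64.7
```

View pics/w3.png

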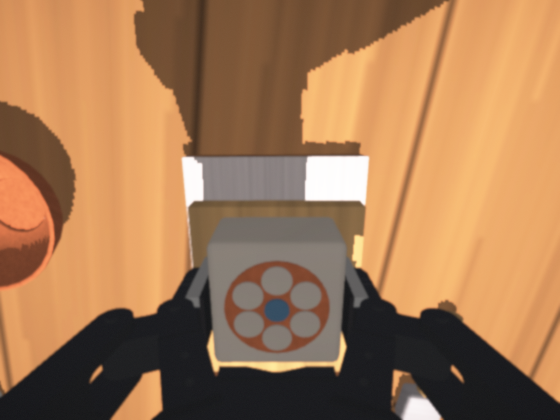

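Wrist view: the held mould is square and aligned, with its rear edge at (190,203) to (364,203). The jig's rear edge runs from (183,156) to (368,156) below it.

```bash
python3 - <<'E'
from h import *
c=np.load('w3.npz')
f=lambda v:np.degrees(np.arctan2(v[1],v[0]))
j=ray([(183,156),(368,156)],.018,c)[:,:2];print('jig rear',j,np.linalg.norm(j[1]-j[0]),f(j[1]-j[0])+90)
m=ray([(190,203),(364.5,203)],.0115+.1216,c)[:,:2];print('mould rear',m,np.linalg.norm(m[1]-m[0]),f(m[1]-m[0])+90)
for a in (97.2,96.5):
  a=np.radians(a);e=np.array([np.cos(a),np.sin(a)]);print('jig c',j.mean(0)+.15*e,'mould org',m.mean(0)+.065*e)
  R=np.array([[e[0],e[1]],[-e[1],e[0]]]);print('lateral mould-jig',(R@(m.mean(0)-j.mean(0))))
K=c['camera_matrix']
for u,v in((300,230),(240,240),(320,250),(220,210),(340,210)):
    z=c['d'][v,u];x=np.array([(u-K[0,2])/K[0,0]*z,(v-K[1,2])/K[1,1]*z,z]);print(u,v,(c['R'].T@(x-c['t'])).round(4))
E
```

```text
jig rear [[0.62400977 0.02473133]
 [0.47652586 0.00588198]] 0.14868355687137258 -82.71673514345736
mould rear [[0.589192   0.0261516 ]
 [0.50837484 0.01585522]] 0.08147040987577318 -82.73943803437359
jig c [0.53146783 0.16412386] mould org [0.54063676 0.08549086]
lateral mould-jig [0.00583788 0.0007587 ]
jig c [0.53328734 0.16434243] mould org [0.54142521 0.08558558]
lateral mould-jig [0.00582817 0.00082996]
300 230 [0.5389 0.0256 0.1531]
240 240 [0.5624 0.0288 0.1631]
320 250 [0.5318 0.0278 0.166 ]
220 210 [0.5752 0.0281 0.1321]
340 210 [0.5192 0.0206 0.1335]
```

```bash
python3 go.py .5446 .0557 .0106 97.25
python3 -m creep '{"segments":[[0,0,0,0,0,0.8,0],[0,0,0,0,0,1.8,0],[0,0,0,0,0,2.6,0],[0,0,0,0,0,3.2,0],[0,0,0,0,0,3.6,0],[0,0,0,0,0,3.84,0],[0,0,0,0,0,3.96,0],[0,0,0,0,0,3.96,0]]}'
python3 -m creep '{"segments":[[0,0,0,0,0,0.02,0],[0,0,0,0,0,0.04,0],[0,0,0,0,0,0.06,0],[0,0,0,0,0,0.06,0]]}'
python3 -m creep '{"segments":[[0,0,0,0,0,0.02,0],[0,0,0,0,0,0.04,0],[0,0,0,0,0,0.04,0]]}'
```

```text
turn [ 0.0009 -0.0003 -0.0006] shift [-0.0006  0.0003  0.1   ] t 9.0 F [-0.4  0.7 -3.7] g 0.621
t: 9.8
tcp_pos: [0.5457, 0.0561, 0.0122]
eef_rot: [-0.0, 0.75, -0.661, 0.0]
ft_force: [0.4, 0.3, -2.6]
grip_width: 0.619
gripper_force: 64.8
t: 10.2
tcp_pos: [0.5456, 0.0563, 0.0106]
eef_rot: [-0.0, 0.751, -0.661, 0.0]
ft_force: [0.2, -0.1, -3.1]
grip_width: 0.623
gripper_force: 64.8
t: 10.5
tcp_pos: [0.5454, 0.0562, 0.0094]
eef_rot: [0.0, 0.751, -0.661, -0.0]
ft_force: [0.1, -0.2, -3.3]
grip_width: 0.62
gripper_force: 64.8
```

```bash

python3 -m creep '{"segments":[[0,0,0,0,0,0.02,0],[0,0,0,0,0,0.04,0],[0,0,0,0,0,0.04,0]]}' | sed -n '2p;4p'
python3 -m creep '{"segments":[[0,0,0,0,0,0.02,0],[0,0,0,0,0,0.02,0]]}' | sed -n '2p;4p'
python3 -m creep '{"segments":[[0,0,0,0,0,0.02,0],[0,0,0,0,0,0.02,0]]}' | sed -n '2p;4p'
```

```text
tcp_pos: [0.5454, 0.0562, 0.0084]
ft_force: [-0.2, 0.1, -4.1]
tcp_pos: [0.5455, 0.0562, 0.0079]
ft_force: [-0.6, -1.1, -3.6]
tcp_pos: [0.5456, 0.0562, 0.0076]
ft_force: [-0.6, 0.6, -2.0]
```

```bash

python3 -m creep '{"segments":[[0,0,0,-0.12,0,0,0],[0,0,0,-0.32,0,0,0],[0,0,0,-0.56,0,0,0],[0,0,0,-0.8,0,0,0],[0,0,0,-1.04,0,0,0],[0,0,0,-1.24,0,0,0],[0,0,0,-1.36,0,0,0],[0,0,0,-1.4,0,0,0]]}' | sed -n '2,4p'
python3 -m creep '{"segments":[[0,0,0,-0.12,0,0,0],[0,0,0,-0.32,0,0,0],[0,0,0,-0.56,0,0,0],[0,0,0,-0.8,0,0,0],[0,0,0,-1.04,0,0,0],[0,0,0,-1.24,0,0,0],[0,0,0,-1.36,0,0,0],[0,0,0,-1.4,0,0,0]]}' | sed -n '2,4p'
```

```text
tcp_pos: [0.5411, 0.0913, 0.0076]
eef_rot: [-0.0, 0.751, -0.661, 0.0]
ft_force: [-0.1, 0.3, -1.3]
tcp_pos: [0.5367, 0.126, 0.0076]
eef_rot: [-0.0, 0.751, -0.661, 0.0]
ft_force: [-0.2, -1.9, 0.7]
```

```bash

python3 -m creep '{"segments":[[0,0,0,-0.12,0,0,0],[0,0,0,-0.24,0,0,0],[0,0,0,-0.36,0,0,0],[0,0,0,-0.48,0,0,0],[0,0,0,-0.6,0,0,0]]}' | sed -n '2,4p'
python3 -m creep '{"segments":[[0,0,0,-0.12,0,0,0],[0,0,0,-0.24,0,0,0],[0,0,0,-0.36,0,0,0],[0,0,0,-0.48,0,0,0]]}' | sed -n '2,4p'
python3 -m creep '{"segments":[[0,0,0,-0.08,0,0,0],[0,0,0,-0.16,0,0,0],[0,0,0,-0.24,0,0,0]]}' | sed -n '2,4p'
python3 -m creep '{"segments":[[0,0,0,-0.08,0,0,0],[0,0,0,-0.16,0,0,0],[0,0,0,-0.24,0,0,0]]}' | sed -n '2,4p'
```

```text
tcp_pos: [0.5348, 0.1407, 0.0076]
eef_rot: [-0.0, 0.751, -0.661, 0.0]
ft_force: [-0.8, -2.4, 1.5]
tcp_pos: [0.5333, 0.1526, 0.0076]
eef_rot: [-0.0, 0.751, -0.661, 0.0]
ft_force: [-0.7, -3.4, 2.3]
tcp_pos: [0.5325, 0.1585, 0.0076]
eef_rot: [-0.0, 0.751, -0.661, 0.0]
ft_force: [0.2, -2.5, 2.4]
tcp_pos: [0.5317, 0.1644, 0.0076]
eef_rot: [-0.0, 0.751, -0.661, 0.0]
ft_force: [1.2, -4.5, 4.1]
```

```bash

for i in 1; do python3 -m creep '{"segments":[[0,0,0,-0.06,0,-0.008,0],[0,0,0,-0.12,0,-0.008,0],[0,0,0,-0.18,0,-0.008,0]]}' | sed -n '2,4p';done
python3 -m creep '{"segments":[[0,0,0,-0.06,0,0,0],[0,0,0,-0.12,0,0,0],[0,0,0,-0.18,0,0,0]]}' | sed -n '2p;4p'
```

```text
tcp_pos: [0.5311, 0.1683, 0.0076]
eef_rot: [0.0, 0.751, -0.661, 0.0]
ft_force: [1.6, -7.3, 1.3]
tcp_pos: [0.5303, 0.1718, 0.0076]
ft_force: [0.4, -8.2, 3.8]
```

```bash

python3 -m creep '{"segments":[[0,0,0,-0.04,0,0,0],[0,0,0,-0.08,0,0,0],[0,0,0,-0.12,0,0,0]]}' | sed -n '2p;4p'
python3 -m creep '{"segments":[[0,0,0,-0.04,0,0,0],[0,0,0,-0.08,0,0,0],[0,0,0,-0.12,0,0,0]]}' | sed -n '2p;4p'
python3 -m creep '{"segments":[[0,0,0,-0.04,0,0,0],[0,0,0,-0.08,0,0,0]]}' | sed -n '2p;4p'
```

```text
tcp_pos: [0.5298, 0.1746, 0.0076]
ft_force: [0.9, -8.4, 4.0]
tcp_pos: [0.5294, 0.1775, 0.0076]
ft_force: [-0.2, -8.1, 2.7]
tcp_pos: [0.5292, 0.1799, 0.0076]
ft_force: [0.8, -7.3, 4.2]
```

```bash

python3 -m creep '{"segments":[[0,0,0,-0.04,0,0,0],[0,0,0,-0.08,0,0,0],[0,0,0,-0.12,0,0,0]]}' | sed -n '2p;4p'
python3 -m creep '{"segments":[[0,0,0,-0.04,0,0,0],[0,0,0,-0.08,0,0,0],[0,0,0,-0.12,0,0,0]]}' | sed -n '2p;4p'
python3 -m creep '{"segments":[[0,0,0,-0.04,0,0,0],[0,0,0,-0.08,0,0,0]]}' | sed -n '2p;4p'
```

```text
tcp_pos: [0.5288, 0.1829, 0.0076]
ft_force: [0.1, -7.5, 3.1]
tcp_pos: [0.5284, 0.1859, 0.0076]
ft_force: [0.8, -7.0, 2.9]
tcp_pos: [0.5282, 0.1879, 0.0076]
ft_force: [-0.6, -6.5, 2.8]
```

```bash

python3 -m creep '{"segments":[[0,0,0,-0.04,0,0,0],[0,0,0,-0.04,0,0,0]]}' | sed -n '2p;4p'
python3 -m creep '{"segments":[[0,0,0,-0.04,0,0,0],[0,0,0,-0.04,0,0,0]]}' | sed -n '2p;4p'
python3 -m creep '{"segments":[[0,0,0,-0.04,0,0,0],[0,0,0,-0.04,0,0,0]]}' | sed -n '2p;4p'
```

```text
tcp_pos: [0.5281, 0.1893, 0.0076]
ft_force: [-0.4, -6.4, 3.6]
tcp_pos: [0.528, 0.1907, 0.0076]
ft_force: [-1.0, -3.9, 3.5]
tcp_pos: [0.528, 0.1925, 0.0076]
ft_force: [-0.6, -2.6, 2.4]
```

```bash

python3 -m creep '{"segments":[[0,0,0,-0.04,0,0,0],[0,0,0,-0.04,0,0,0]]}' | sed -n '2p;4p'
python3 -m creep '{"segments":[[0,0,0,-0.028,0,0,0],[0,0,0,-0.028,0,0,0]]}' | sed -n '2p;4p'
```

```text
tcp_pos: [0.528, 0.1935, 0.0076]
ft_force: [-0.4, -1.4, 1.4]
tcp_pos: [0.5279, 0.194, 0.0076]
ft_force: [0.1, -1.9, 1.3]
```

The force has eased, so the toe has dropped. Now for the stop.

```bash

python3 -m creep '{"segments":[[0,0,0,-0.02,0,0,0],[0,0,0,-0.02,0,0,0]]}' | sed -n '2p;4p'
python3 -m creep '{"segments":[[0,0,0,-0.02,0,0,0],[0,0,0,-0.02,0,0,0]]}' | sed -n '2p;4p'
```

```text
tcp_pos: [0.5279, 0.1941, 0.0076]
ft_force: [1.0, -3.5, 0.2]
tcp_pos: [0.5279, 0.1941, 0.0076]
ft_force: [2.0, -4.4, 1.1]
```

```bash

python3 -m creep '{"segments":[[0,0,0,-0.02,0,0,0],[0,0,0,-0.02,0,0,0]]}' | sed -n '2p;4p'
```

```text
tcp_pos: [0.5278, 0.1941, 0.0076]
ft_force: [2.0, -7.3, -0.0]
```

```bash

python3 -m creep '{"segments":[[0,0,0,-0.016,0,0,0],[0,0,0,-0.016,0,0,0]]}' | sed -n '2p;4p'
python3 - <<'E'
from station import bot
import cv2,numpy as np
p,_=bot.read_camera('side');cv2.imwrite('pics/s4.png',cv2.resize(p[220:330,220:380],(800,550))[:,:,::-1])
E
```

```text
tcp_pos: [0.5278, 0.1941, 0.0077]
ft_force: [1.8, -8.2, 0.4]
```

View pics/s4.png

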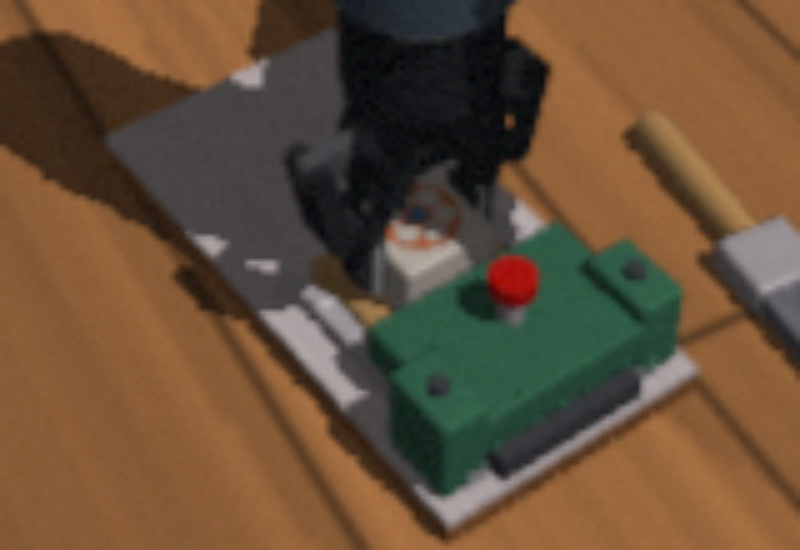

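The side view shows the block against the overhang's front, between the jaws, with the knob low at (513,280). I'll ease the push, open, and lift straight up.

```bash

python3 -m creep '{"segments":[[0,0,0,0.04,0,0,0],[0,0,0,0.04,0,0,0.7],[0,0,0,0.04,0,0,0.8],[0,0,0,0.04,0,0,1],[0,0,0,0.04,0,0,1],[0,0,0,0.04,0,0,1],[0,0,0,0.04,0,0,1],[0,0,0,0.04,0,0,1]]}'
python3 -m creep '{"segments":[[0,0,0,0,0,-0.4,1],[0,0,0,0,0,-1.2,1],[0,0,0,0,0,-2.4,1],[0,0,0,0,0,-3.6,1],[0,0,0,0,0,-4.8,1],[0,0,0,0,0,-6,1],[0,0,0,0,0,-7.2,1],[0,0,0,0,0,-7.2,1]]}'
```

```text
t: 19.15
tcp_pos: [0.5278, 0.1947, 0.0077]
eef_rot: [-0.0, 0.751, -0.661, -0.0]
ft_force: [-0.4, 0.4, 0.2]
grip_width: 1.007
gripper_force: 0.0
t: 19.95
tcp_pos: [0.5303, 0.1954, 0.1936]
eef_rot: [-0.004, 0.751, -0.661, 0.002]
ft_force: [-0.1, -0.1, -0.2]
grip_width: 1.002
gripper_force: 0.0
```

```bash
python3 -m creep '{"segments":[[0,0,0,0,0,0,1],[0,0,0,0,0,0,1],[0,0,0,0,0,0,1]]}' | tail -3
python3 - <<'E'
from h import *
from station import bot
c=bot.camera_params('wrist');p,d=bot.read_camera('wrist');np.savez('w5.npz',p=p,d=d,**c)
c2=bot.camera_params('side');q,dq=bot.read_camera('side')
def knob(q,c,D):
    h=cv2.cvtColor(q,cv2.COLOR_RGB2HSV);m=((h[...,0]<6)|(h[...,0]>174))&(h[...,1]>170);pt=proj([[.5184,.263,.08]],c)[0].astype(int)
    k=np.zeros_like(m);k[max(0,pt[1]-30):pt[1]+30,max(0,pt[0]-30):pt[0]+30]=1;m=m&k;v,u=np.nonzero(m);return u.mean().round(2),v.mean().round(2),v.min(),v.max(),m.sum()
o=np.load('side.npz');print('knob before',knob(o['p'],o,0),'now',knob(q,c2,0)); print('4mm px',proj([[.518,.263,.08],[.518,.263,.084]],c2))
a=cv2.resize(p,(400,300));b=cv2.resize(q[220:330,220:380],(400,300))
cv2.imwrite('pics/f.png',np.hstack([a,b])[:,:,::-1])
E
```

```text
ft_force: [0.3, 0.3, -0.7]
grip_width: 0.997
gripper_force: 0.0
knob before (np.float64(322.16), np.float64(275.73), np.int64(271), np.int64(280), np.int64(81)) now (np.float64(322.04), np.float64(275.76), np.int64(271), np.int64(280), np.int64(79))
4mm px [[321.86994737 276.03074672]
 [321.94141538 274.84883234]]
```

View pics/f.png

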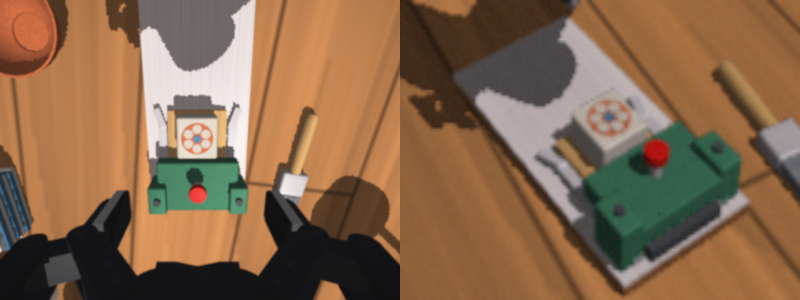

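The mould is square under the overhang at (198,135). The knob is at the same height as at the start (a 4 mm lift would shift it 1.2 px), so the toe is in the groove, and the gripper is clear.

```bash
python3 -c "
from station import bot
print(bot.job_done())"
```

```text
the job is handed in; nothing more can be done
None
```

The mould is home against the end stop with the toe down in its groove. It slid in gently (readings stayed under about 10 N), the mould was let go, the gripper is clear, and the job is handed in at about 20 s.

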